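# Open the dial padlock on the specimen case and present it

## Task

The specimen case is secured by a blue combination padlock that lies dial-up in a nest on its lid, its shackle round a hooked staple. Turn the dial clockwise, click by click, until its white line points at the red mark by the shackle, then pull the shackle fully open, straight out of the lock. Then lift the open lock up off the staple and finish while holding it in the gripper, level with the dial up, at least 15 cm above the desk; leave the case and everything else on the desk alone.

Things in the scene. Friction and masses are not known exactly. Their poses are not given: they have to be found in the camera images.
- case: grey specimen case, 180 x 140 x 48 mm, fixed on the desk; origin at the centre of its underside, x towards the hook end, z up. A steel plate on the lid (top 53 mm above the desk) carries dark steel lugs 5 to 8 mm high round the lock's corners (1 mm play) and the hooked staple
- hook (a point): top of the hooked staple's flat nose, 16 mm wide, 29 mm long along the case's x, 26.5 mm above the plate. The nose hangs over the bow of the closed shackle, so the lock can be lifted off only with the shackle open; once open the lock lifts straight up round it
- lock_center (a point): centre of the blue padlock body, 60 (x) x 50 (y) x 30 (z) mm, half-way up, 15 mm above the plate and 30 mm to the -x side of the case's origin; x points to the shackle, z up to the dial. About 0.42 kg in all, loose in its nest. Its two y sides are free to be gripped along the middle 42 mm, between the side lugs (5 mm high)
- dial_center (a point): centre of the black knurled dial knob, 34 mm across, 16 mm high, standing on a 40 mm wide, 3 mm thick skirt on top of the lock; this point is on the axis, 11 mm above the lock's top face (8 mm above the skirt). A white line runs from its middle along its own +x
- dial (a joint): dial angle, rad, seen from above counter-clockwise positive; 0 when the white line points at the red mark (along the lock's +x, to the shackle). Starts between about +1.0 and +2.1, so it must turn clockwise. It clicks into a notch every 0.524 rad (30 degrees) and takes about 0.1 N m to move on; only at 0 (within 0.15) does the shackle come free. It may be let go and regripped between notches without being lost: it settles in the nearest notch
- shackle_grip (a point): point midway between the straight parts of the steel shackle's two legs, 16 mm in front of the lock's face when closed; the legs are 9 mm round bars along the lock's x, 46 mm wide over the outside, at the lock's half height (68 mm above the desk when nested). Pinch the legs from both sides; 15 mm free below them to the plate
- shackle (a joint): how far the shackle is pulled out along the lock's +x, m: 0 closed, 0.016 fully open at its stop; it needs about 3 N and stays where it is left. It has 1 to 2 mm of play while locked
- mouse: cream computer mouse, 109 x 60 x 36 mm, bystander; origin at its underside
- eraser: blue and white eraser, 19 x 44 x 12 mm, bystander; origin at its underside
- dropper_bottle: brown dropper bottle, 29 x 29 x 102 mm, bystander; origin at its underside
There are look-alikes about, which are no part of the job. Leave any purple look-alike of the part that bears lock_center alone.

How it is judged:
On the way, in this order (a step that is already met when the one before it is completed fails the run):
1. the dial stands with its white line at the red mark, shackle still closed (value of joint dial between -0.16 and 0.16 rad and value of joint shackle below 0.004 m), for 0.2 s.
2. the shackle is pulled fully open while the lock lies in its nest (value of joint shackle above 0.0135 m and height (world z) of lock_center below 0.085 m), for 0.2 s.
At the end, for the whole second after the job is handed in: through the last second the lock is held by the fingers with its centre at least 147 mm above the desk, tilted under 0.3 rad from level with the dial up, still (under 30 mm/s), its shackle at least 12.5 mm out, and clear of the case (height (world z) of lock_center above 0.147 m and angle between lock_center's own z axis and vertical below 0.3 rad and value of joint shackle above 0.0125 m and contact force between the fingers and lock above 1.5 N and contact force between lock and case below 0.1 N and linear speed of lock below 0.03 m/s); the arm keeps its last pose, push and grip.
It fails at once if a bystander is shifted by more than 20 mm (distance of any of mouse, eraser, dropper_bottle from where it was at the start of the episode above 0.02 m).
It also fails if it takes over 64 s, if anything falls off the work surface, if the arm or the gripper's body presses on something with over 40 N, if the wrist force passes 120 N, or if a joint passes its speed limit or range.

## Robot

A 7-joint arm with a two-finger parallel gripper is mounted at the origin on a cart in front of the work surface, level with it; the furniture and walls round the work are solid. World frame = base frame: x ahead of the robot, y to its left, z up, the work surface at z = 0. Lengths are in m, angles in rad, forces in N, time in s.
With the tool pointing down it reaches from about 0.425 to 0.825 m from the base axis. Payload 3.6 kg.
Tool frame: the origin (TCP) lies midway between the tips of the shut fingers; the grasp point (between the pads) lies 19 mm behind it; z points along the fingers, y is the direction in which the jaws open and shut (so a half turn about z gives the same grasp; the last joint's range is limited). The gripper opens to 93 mm and grips with 3 to 60 N. Pads are 15 mm wide; open, the fingers measure 128 mm over their backs; the gripper's body (75 mm by 188 mm) begins 65 mm behind the grasp point.
Start: joints at [-1.232, 0.615, -0.013, 1.423, 0.008, 1.103, -0.04], TCP at [0.232, 0.607, 0.219] pointing down, gripper open.
Joint ranges: [-3.12, 3.12], [-0.3, 2.06], [-1.34, 1.32], [0.26, 2.42], [-1.36, 4.5], [0.01, 1.98], [-2.84, 2.84]. Speed limits (rad/s): [2.79, 2.79, 3.14, 3.14, 3.14, 3.14, 3.14].

## Interface

Orientations are given as a unit quaternion [w, x, y, z].
In Python, from workcell import * gives the robot as it stands.
- The arm moves only by the tool send_rows, never from a script. Its argument "moves" is a list of rows, each an object of numbers: "jaw": the gripper's target within -1 to 1 (fully open at 1, half-way at 0, shut at -1); "x", "y", "z": the shift along the world's x, y, z in mm; "rx", "ry", "rz": the turn, a rotation vector about the world's x, y, z in degrees. In form: [{"jaw": .., "x": .., "y": .., "z": .., "rx": .., "ry": .., "rz": ..}, ...]. A call has 1 to 5 rows; each row shifts and turns the pose as measured when the row begins; what a row does not reach is not made up. A row lasts 1/8 s, in which the tool goes at most 62.5 mm and 10.7 degrees, less where a joint would pass 70% of its speed; a pose out of reach is approached as far as the arm can. A call with a gripper value outside its range is refused whole. The fingers move at their own pace and stop on an object; "squeeze" is the grip in N (left out, the last holds). Time passes only in rows, so rows that do not move let the fingers close. It gives the time, the measured TCP pose, the force and the opening at its end, in the units of the state.
- get_obs(): the state, without advancing time (a new reading comes with each control period).
- camera(name): name is "side" or "top" or "wrist"; returns the picture (400x640x3 uint8, red, green, blue); there is no depth.
- camera_model(name): a dict with "intrinsics" (3x3 intrinsics, pixels), "D" ([k1, k2, p1, p2, k3] as OpenCV has them; the pictures are not rectified), "extrinsics" (4x4, takes a point from world to camera coordinates). Camera axes: x right, y down, z forward; pixel columns grow to the right and rows downward; lengths in m; the calibration is good to about 2 mm. A picture is of the moment at which its call begins: read the wrist's pose just before it. camera_model takes no time and is no camera call; for the wrist camera it gives the pose at the moment of the call.
- sign_off(): hands the job in, once; it reports no verdict.
The state is a dict: "clock": time; "joint_pos": joint angles; "dq": joint speeds; "joint_torque": joint torques, N m; "tool_pos": TCP position; "tcp_rot": TCP orientation; "ft_force": force on the tool from outside, world axes, zero at the start; "wrist_torque": the same for the moment, N m; "opening": finger opening in m.
Only numpy, scipy, OpenCV 4.12 (cv2) and the standard library are available. Lean on these libraries where they do the work, as an engineer would, in place of code of your own. Each camera call takes 0.05 s, during which the arm holds its last target. There are 200 camera calls.

## Working session

There is one attempt and no reset: what is moved stays moved. The work goes in short steps, Python scripts to look and compute and a tool call to move; the robot and the scene stay as the last step left them, time stands still between calls to the robot, and variables do not carry over. Pictures are saved under pics/ and viewed, about 8 in all and at most 12, crops included, and the job is handed in when it is done.

Besides the shell and the picture viewer there is one more tool, called after "Emit:" as name(argument=value, ...), one argument or row to a line, values as JSON. send_rows: Moves the arm, as the interface text tells. Its arguments: {"type":"object","properties":{"moves":{"type":"array"},"squeeze":{"type":"number"}},"required":["moves"]}

```bash
mkdir -p pics; python3 - <<'E'
from workcell import *
import cv2,numpy as np
for n in ["top","side"]:
    cv2.imwrite(f"pics/{n}0.png",camera(n)[:,:,::-1])
    m=camera_model(n);print(n,np.round(m["intrinsics"],1).tolist(),np.round(m["D"],3),np.round(m["extrinsics"],3).tolist())
o=get_obs();print(o)
E
```

```text
top [[477.3, 0.0, 321.1], [0.0, 477.3, 188.5], [0.0, 0.0, 1.0]] [-0.003  0.     0.     0.     0.   ] [[-0.003, -1.0, -0.011, -0.03], [-0.983, 0.005, -0.185, 0.49], [0.185, 0.011, -0.983, 1.277], [0.0, 0.0, 0.0, 1.0]]
side [[380.9, 0.0, 317.9], [0.0, 380.9, 204.7], [0.0, 0.0, 1.0]] [-0.079  0.     0.     0.     0.   ] [[0.999, -0.029, 0.022, -0.503], [0.003, -0.524, -0.852, 0.054], [0.036, 0.852, -0.523, 1.002], [0.0, 0.0, 0.0, 1.0]]
{'clock': 0.1, 'joint_pos': array([-1.23147271,  0.61579296, -0.01259591,  1.42472774,  0.00808292,
        1.10341649, -0.0403966 ]), 'dq': array([-0.00013418, -0.00166883, -0.00056185, -0.00345278,  0.00289826,
       -0.00228068, -0.00269917]), 'joint_torque': array([ 1.94427696e-03, -4.60042477e+01,  2.10087905e-01, -1.66247571e+01,
       -6.12136745e-02,  1.68909004e-02,  1.09006091e-04]), 'tool_pos': array([0.23225706, 0.60632406, 0.21761987]), 'tcp_rot': array([-1.96367428e-04,  1.81871697e-01,  9.83321600e-01, -1.13041983e-03]), 'ft_force': array([-0.20359304, -0.34305262, -0.37742375]), 'wrist_torque': array([0.00933422, 0.01333827, 0.01527332]), 'opening': 0.09300958349262703}
```

View pics/top0.png

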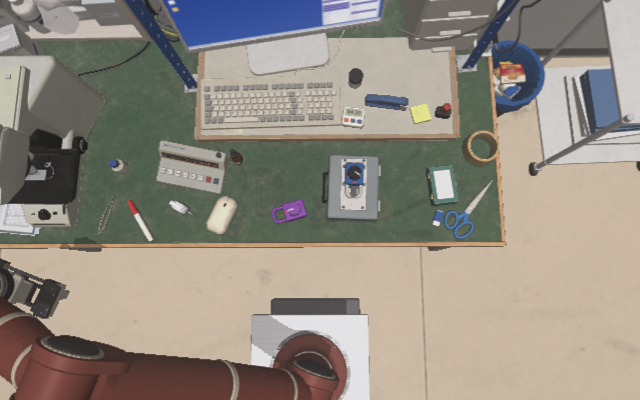

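View pics/side0.png

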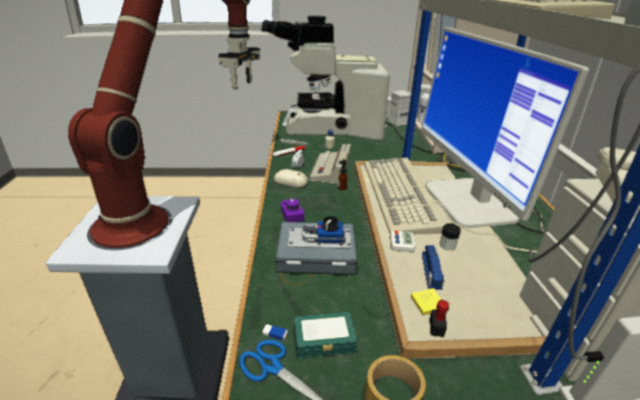

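```bash
cat > h.py <<'E'
from workcell import *
import cv2,numpy as np
from scipy.spatial.transform import Rotation as R
def ray(m,uv,z):
    "pixels -> world points on the plane at height z"
    p=cv2.undistortPoints(np.float64(uv).reshape(-1,1,2),m["intrinsics"],np.float64(m["D"]))[:,0]
    E=m["extrinsics"];d=np.c_[p,np.ones(len(p))]@E[:3,:3];c=-E[:3,:3].T@E[:3,3]
    return c+d*((z-c[2])/d[:,2])[:,None]
def blue(im):
    h=cv2.cvtColor(im,cv2.COLOR_RGB2HSV);return cv2.inRange(h,(100,120,50),(122,255,255))
E
python3 - <<'E'
from h import *
a=cv2.imread("pics/top0.png");b=cv2.imread("pics/side0.png")
A=cv2.resize(a[145:225,315:390],None,fx=5,fy=5,interpolation=3);B=cv2.resize(b[205:280,270:365],None,fx=4,fy=4,interpolation=3)
H=np.zeros((400,760,3),np.uint8);H[:400,:375]=A;H[:300,380:760]=B
cv2.imwrite("pics/c1.png",H)
m=camera_model("top")
print(ray(m,[[354,172]],.094),ray(m,[[330,155],[377,155],[380,219],[329,219]],.048))
E
```

```text
[[ 0.52577616 -0.12112463  0.094     ]] [[ 0.58524702 -0.05746434  0.048     ]
 [ 0.58445349 -0.18897433  0.048     ]
 [ 0.4043435  -0.19269243  0.048     ]
 [ 0.40497196 -0.05355287  0.048     ]]
```

View pics/c1.png

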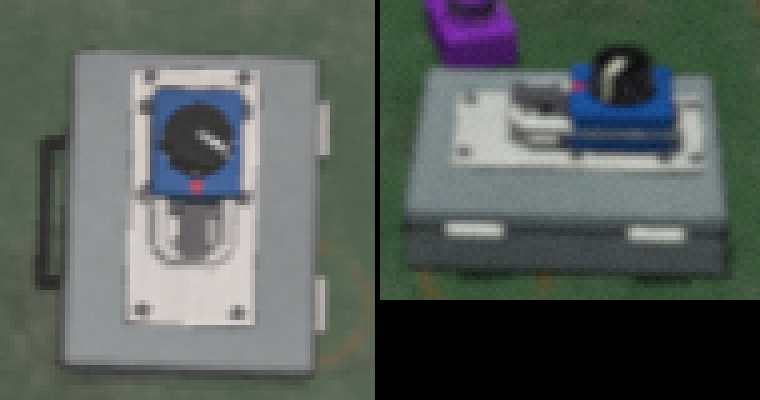

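Emit:
send_rows(
  moves=[
    {"jaw":1,"x":22,"y":-50,"z":5,"rz":-10},
    {"x":24,"y":-54,"z":5,"rz":-10},
    {"x":24,"y":-54,"z":5,"rz":-10},
    {"x":24,"y":-54,"z":5,"rz":-10},
    {"x":24,"y":-54,"z":5,"rz":-10},
  ],
)

```text
invalid input
```

Emit:
send_rows(
  moves=[
    {"jaw":1,"x":24,"y":-54,"z":0,"rz":-10},
    {"x":24,"y":-54,"z":0,"rz":-10},
    {"x":24,"y":-54,"z":0,"rz":-10},
    {"x":24,"y":-54,"z":0,"rz":-10},
    {"x":24,"y":-54,"z":0,"rz":-10},
  ],
)

```text
invalid input
```

Emit:
send_rows(
  moves=[
    {"jaw":1,"x":22,"y":-50,"z":5,"rx":0,"ry":0,"rz":-10},
    {"jaw":1,"x":24,"y":-54,"z":5,"rx":0,"ry":0,"rz":-10},
    {"jaw":1,"x":24,"y":-54,"z":5,"rx":0,"ry":0,"rz":-10},
    {"jaw":1,"x":24,"y":-54,"z":5,"rx":0,"ry":0,"rz":-10},
    {"jaw":1,"x":24,"y":-54,"z":5,"rx":0,"ry":0,"rz":-10},
  ],
)

```text
clock: 0.72
tool_pos: [0.3477, 0.3356, 0.2394]
tcp_rot: [-0.003, 0.588, 0.809, -0.002]
ft_force: [1.6, 0.1, -0.1]
opening: 0.0929
```

Emit:
send_rows(
  moves=[
    {"jaw":1,"x":24,"y":-54,"z":0,"rx":0,"ry":0,"rz":-10},
    {"jaw":1,"x":24,"y":-54,"z":0,"rx":0,"ry":0,"rz":-10},
    {"jaw":1,"x":24,"y":-54,"z":0,"rx":0,"ry":0,"rz":-10},
    {"jaw":1,"x":24,"y":-54,"z":0,"rx":0,"ry":0,"rz":-10},
    {"jaw":1,"x":24,"y":-54,"z":0,"rx":0,"ry":0,"rz":-10},
  ],
)

```text
clock: 1.35
tool_pos: [0.4696, 0.0569, 0.2396]
tcp_rot: [-0.004, 0.881, 0.473, 0.0]
ft_force: [0.8, 0.0, 0.1]
opening: 0.093
```

Emit:
send_rows(
  moves=[
    {"jaw":1,"x":18,"y":-54,"z":0,"rx":0,"ry":0,"rz":-10},
    {"jaw":1,"x":18,"y":-54,"z":0,"rx":0,"ry":0,"rz":-10},
    {"jaw":1,"x":18,"y":-54,"z":0,"rx":0,"ry":0,"rz":-6},
    {"jaw":1,"x":0,"y":0,"z":0,"rx":0,"ry":0,"rz":0},
    {"jaw":1,"x":0,"y":0,"z":0,"rx":0,"ry":0,"rz":0},
  ],
)

```text
clock: 1.98
tool_pos: [0.5241, -0.1144, 0.2382]
tcp_rot: [-0.003, 0.968, 0.251, 0.0]
ft_force: [-0.4, -0.0, -0.5]
opening: 0.0928
```

```bash
python3 - <<'E'
from h import *
o=get_obs();m=camera_model("wrist");im=camera("wrist")
np.savez("w1.npz",im=im,I=m["intrinsics"],D=m["D"],E=m["extrinsics"])
cv2.imwrite("pics/w1.png",im[:,:,::-1])
print(o["tool_pos"],R.from_quat(o["tcp_rot"],scalar_first=True).as_matrix().round(3).tolist(),o["joint_pos"].round(2))
print(m["D"])
E
```

```text
[ 0.52409881 -0.11440838  0.23819361] [[0.874, 0.487, -0.001], [0.487, -0.873, 0.005], [0.002, -0.005, -1.0]] [-0.27  0.49  0.68  1.74 -0.35  1.05 -0.53]
[-0.04164382  0.          0.          0.          0.        ]
```

View pics/w1.png

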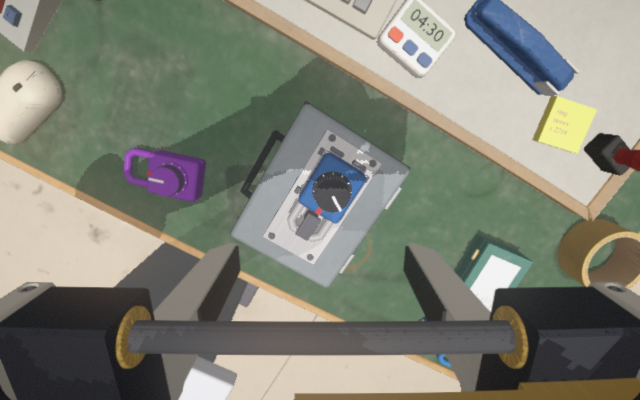

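```bash
cat >> h.py <<'E'
def look(im,m,z0=.053):
    b=blue(im);c=ray(m,[[0,0]],0)  # lock = largest blue blob near last fix
    P=ray(m,np.argwhere(b)[:,::-1],z0+.030)
    k=np.hypot(P[:,0]-.526,P[:,1]+.12)<.06;P=P[k]
    hull=cv2.convexHull(np.float32(P[:,:2]*1000))
    r=cv2.minAreaRect(hull);print("body rect mm",np.round(r[0],1),np.round(r[1],1),round(r[2],1))
    h=cv2.cvtColor(im,cv2.COLOR_RGB2HSV)
    red=cv2.inRange(h,(0,120,120),(12,255,255))|cv2.inRange(h,(168,120,120),(180,255,255))
    Q=ray(m,np.argwhere(red)[:,::-1],z0+.03);Q=Q[np.hypot(Q[:,0]-.5,Q[:,1]+.12)<.04]
    if len(Q):print("red",Q.mean(0)*1000,len(Q))
    W=ray(m,np.argwhere(cv2.inRange(h,(0,0,150),(180,70,255)))[:,::-1],z0+.049)
    W=W[np.hypot(W[:,0]-r[0][0]/1e3,W[:,1]-r[0][1]/1e3)<.018]*1000
    if len(W)>4:
        l=cv2.fitLine(np.float32(W[:,:2]),cv2.DIST_L2,0,.01,.01).ravel()
        print("white",W.mean(0),len(W),"dir deg",np.degrees(np.arctan2(l[1],l[0])))
E
python3 - <<'E'
from h import *
d=np.load("w1.npz");look(d["im"],dict(intrinsics=d["I"],D=d["D"],extrinsics=d["E"]))
im=cv2.resize(d["im"][120:280,230:420],None,fx=4,fy=4,interpolation=3);cv2.imwrite("pics/w1c.png",im[:,:,::-1])
print(ray(dict(intrinsics=d["I"],D=d["D"],extrinsics=d["E"]),[[308,102],[410,164],[334,286],[232,233]],.048))
E
```

```text
body rect mm [ 528.4 -122.5] [47.7 57.9] 88.1
red [ 501.94450837 -122.06343602   83.        ] 26
white [ 522.58908903 -130.41652026  102.        ] 54 dir deg 57.112633
[[ 0.59074223 -0.05974675  0.048     ]
 [ 0.58810765 -0.18903156  0.048     ]
 [ 0.41468142 -0.19175694  0.048     ]
 [ 0.41734381 -0.05159726  0.048     ]]
```

View pics/w1c.png

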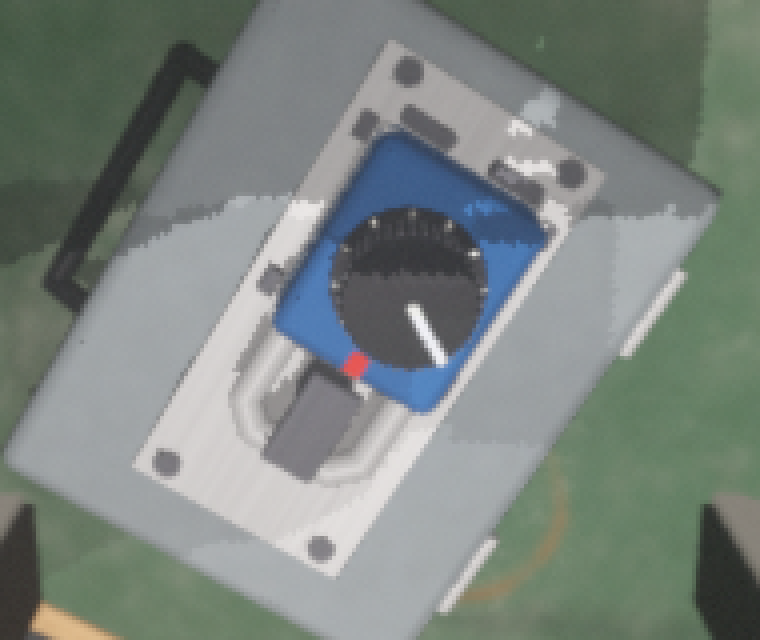

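Emit:
send_rows(
  moves=[
    {"jaw":0.3,"x":4,"y":-8,"z":-40,"rx":0,"ry":0,"rz":0},
    {"jaw":0.3,"x":0,"y":0,"z":-45,"rx":0,"ry":0,"rz":0},
    {"jaw":0.3,"x":0,"y":0,"z":-40,"rx":0,"ry":0,"rz":0},
    {"jaw":0.3,"x":0,"y":0,"z":0,"rx":0,"ry":0,"rz":0},
  ],
  squeeze=25,
)

```text
clock: 2.52
tool_pos: [0.529, -0.1143, 0.1113]
tcp_rot: [-0.004, 0.966, 0.258, 0.002]
ft_force: [-0.3, -0.3, -0.1]
opening: 0.0617
```

```bash
python3 - <<'E'
from h import *
o=get_obs();m=camera_model("wrist");im=camera("wrist")
cv2.imwrite("pics/w2.png",im[:,:,::-1])
print(o["tool_pos"],o["opening"],R.from_quat(o["tcp_rot"],scalar_first=True).as_matrix().round(3).tolist())
look(im,m)
E
```

```text
[ 0.52899687 -0.11434961  0.11134711] 0.06174463909225372 [[0.866, 0.499, 0.002], [0.499, -0.866, 0.009], [0.006, -0.007, -1.0]]
body rect mm [ 530.5 -121.8] [48.7 61.7] 87.8
red [ 500.48870835 -121.83787278   83.        ] 33
white [ 523.01541443 -130.00564608  102.        ] 95 dir deg 57.025852
```

View pics/w2.png

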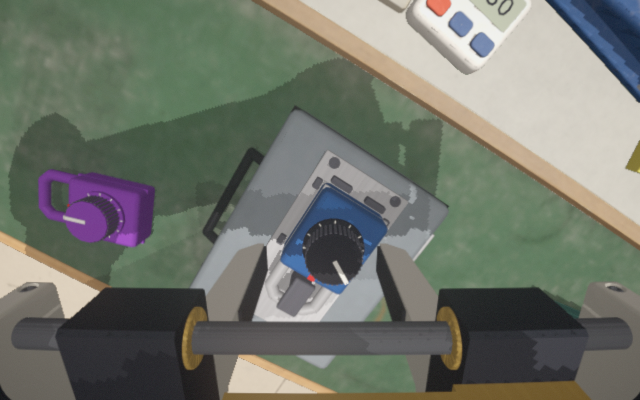

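Emit:
send_rows(
  moves=[
    {"jaw":0.3,"x":0,"y":-8,"z":0,"rx":0,"ry":0,"rz":0},
    {"jaw":0.3,"x":0,"y":0,"z":-10,"rx":0,"ry":0,"rz":0},
    {"jaw":0.3,"x":0,"y":0,"z":-10,"rx":0,"ry":0,"rz":0},
    {"jaw":0.3,"x":0,"y":0,"z":0,"rx":0,"ry":0,"rz":0},
  ],
)

```text
clock: 3.08
tool_pos: [0.5337, -0.1237, 0.0966]
tcp_rot: [-0.001, 0.966, 0.259, 0.008]
ft_force: [0.1, 0.3, 0.2]
opening: 0.0604
```

Emit:
send_rows(
  moves=[
    {"jaw":0.3,"x":-4,"y":2,"z":-5,"rx":0,"ry":0,"rz":0},
    {"jaw":0.3,"x":0,"y":0,"z":0,"rx":0,"ry":0,"rz":0},
  ],
)

```text
clock: 3.32
tool_pos: [0.5294, -0.1215, 0.0913]
tcp_rot: [-0.001, 0.966, 0.259, 0.008]
ft_force: [-0.3, 0.2, -0.5]
opening: 0.0604
```

```bash
python3 - <<'E'
from h import *
o=get_obs()
print(o["tool_pos"],o["opening"],R.from_quat(o["tcp_rot"],scalar_first=True).as_matrix().round(3).tolist(),o["joint_pos"].round(2),o["dq"].round(3),o["ft_force"])
E
```

```text
[ 0.52936245 -0.12148702  0.09132108] 0.06042360402424983 [[0.865, 0.501, 0.015], [0.501, -0.865, 0.007], [0.017, 0.001, -1.0]] [-0.15  0.67  0.54  1.9  -0.53  0.71 -0.35] [ 0.001 -0.005  0.005 -0.02  -0.002 -0.007 -0.   ] [-0.32309814  0.18866607 -0.48818399]
```

Emit:
send_rows(
  moves=[
    {"jaw":-1,"x":0,"y":0,"z":0,"rx":0,"ry":0,"rz":0},
    {"jaw":-1,"x":0,"y":0,"z":0,"rx":0,"ry":0,"rz":0},
    {"jaw":-1,"x":0,"y":0,"z":0,"rx":0,"ry":0,"rz":0},
    {"jaw":-1,"x":0,"y":0,"z":0,"rx":0,"ry":0,"rz":0},
  ],
  squeeze=25,
)

```text
clock: 3.82
tool_pos: [0.53, -0.122, 0.0916]
tcp_rot: [-0.001, 0.966, 0.259, 0.009]
ft_force: [0.2, -1.2, -2.0]
opening: 0.0335
```

```bash
python3 - <<'E'
from h import *
o=get_obs()
print(o["tool_pos"],o["opening"],o["tcp_rot"].round(3),o["ft_force"].round(1),o["wrist_torque"].round(2))
E
```

```text
[ 0.52996329 -0.12196809  0.09164962] 0.03346232557514004 [-0.001  0.966  0.259  0.009] [ 0.2 -1.2 -2. ] [-0.27  0.06 -0.01]
```

Gripped on the knob (33.5 mm). Turn clockwise one click at a time.

Emit:
send_rows(
  moves=[
    {"jaw":-1,"x":0,"y":0,"z":0,"rx":0,"ry":0,"rz":-8},
    {"jaw":-1,"x":0,"y":0,"z":0,"rx":0,"ry":0,"rz":-8},
    {"jaw":-1,"x":0,"y":0,"z":0,"rx":0,"ry":0,"rz":-8},
    {"jaw":-1,"x":0,"y":0,"z":0,"rx":0,"ry":0,"rz":-6},
    {"jaw":-1,"x":0,"y":0,"z":0,"rx":0,"ry":0,"rz":0},
  ],
)

```text
clock: 4.45
tool_pos: [0.53, -0.1231, 0.0916]
tcp_rot: [0.003, 1.0, -0.005, 0.008]
ft_force: [0.7, -1.4, 0.8]
opening: 0.0333
```

```bash
python3 - <<'E'
from h import *
o=get_obs();q=o["tcp_rot"]
print(o["tool_pos"],o["opening"],"yaw",2*np.degrees(np.arctan2(q[2],q[1]))-90,q.round(3),o["ft_force"].round(1),o["wrist_torque"].round(2),o["joint_pos"].round(2))
E
```

```text
[ 0.53000884 -0.12310914  0.09164287] 0.0333188923664341 yaw -90.59026482649018 [ 0.003  1.    -0.005  0.008] [ 0.7 -1.4  0.8] [0.04 0.2  0.04] [-0.25  0.71  0.7   1.9  -0.65  0.75 -0.76]
```

Emit:
send_rows(
  moves=[
    {"jaw":-1,"x":0,"y":1,"z":0,"rx":0,"ry":0,"rz":-8},
    {"jaw":-1,"x":0,"y":0,"z":0,"rx":0,"ry":0,"rz":-8},
    {"jaw":-1,"x":0,"y":0,"z":0,"rx":0,"ry":0,"rz":-8},
    {"jaw":-1,"x":0,"y":0,"z":0,"rx":0,"ry":0,"rz":-6},
    {"jaw":-1,"x":0,"y":0,"z":0,"rx":0,"ry":0,"rz":0},
  ],
)

```text
clock: 5.08
tool_pos: [0.5295, -0.1241, 0.0917]
tcp_rot: [0.007, 0.964, -0.265, 0.007]
ft_force: [-0.1, -1.0, -0.0]
opening: 0.0331
```

```bash
python3 - <<'E'
from h import *
o=get_obs();q=o["tcp_rot"]
print(o["tool_pos"],o["opening"],"yaw",2*np.degrees(np.arctan2(q[2],q[1]))-90,q.round(3),o["ft_force"].round(1),o["wrist_torque"].round(2),o["joint_pos"].round(2))
E
```

```text
[ 0.52952216 -0.12405935  0.09169873] 0.03310780367298935 yaw -120.74910130361594 [ 0.007  0.964 -0.265  0.007] [-0.1 -1.  -0. ] [0.07 0.26 0.02] [-0.33  0.76  0.85  1.9  -0.77  0.82 -1.18]
```

Release, rise 35 mm, turn back to yaw -90, and look.

Emit:
send_rows(
  moves=[
    {"jaw":0.5,"x":0,"y":0,"z":0,"rx":0,"ry":0,"rz":0},
    {"jaw":0.5,"x":0,"y":0,"z":0,"rx":0,"ry":0,"rz":0},
    {"jaw":0.5,"x":0,"y":0,"z":20,"rx":0,"ry":0,"rz":0},
    {"jaw":0.5,"x":-10,"y":0,"z":30,"rx":0,"ry":0,"rz":9},
  ],
)

```text
clock: 5.58
tool_pos: [0.519, -0.1223, 0.1405]
tcp_rot: [0.006, 0.983, -0.183, 0.005]
ft_force: [-0.3, 0.8, 1.2]
opening: 0.0672
```

Emit:
send_rows(
  moves=[
    {"jaw":0.5,"x":-15,"y":0,"z":10,"rx":0,"ry":0,"rz":10},
    {"jaw":0.5,"x":-10,"y":0,"z":0,"rx":0,"ry":0,"rz":10},
    {"jaw":0.5,"x":-5,"y":0,"z":0,"rx":0,"ry":0,"rz":0},
    {"jaw":0.5,"x":0,"y":0,"z":0,"rx":0,"ry":0,"rz":0},
  ],
)

```text
clock: 6.08
tool_pos: [0.4895, -0.123, 0.1534]
tcp_rot: [0.004, 1.0, -0.004, 0.009]
ft_force: [-0.1, 0.4, -0.1]
opening: 0.0693
```

```bash
python3 - <<'E'
from h import *
o=get_obs();q=o["tcp_rot"];m=camera_model("wrist");im=camera("wrist")
cv2.imwrite("pics/w3.png",im[:,:,::-1])
print(o["tool_pos"],o["opening"],"yaw",2*np.degrees(np.arctan2(q[2],q[1]))-90,q.round(3),o["joint_pos"].round(2))
look(im,m)
E
```

```text
[ 0.48951192 -0.12301514  0.15339151] 0.06929116527170968 yaw -90.4994082714982 [ 0.004  1.    -0.004  0.009] [-0.32  0.58  0.79  1.95 -0.56  0.82 -0.8 ]
body rect mm [ 528.1 -122.8] [47.3 57.1] 87.9
red [ 500.99346837 -121.26924883   83.        ] 44
white [ 518.93112961 -122.05334396  102.        ] 85 dir deg -3.8228781
```

View pics/w3.png

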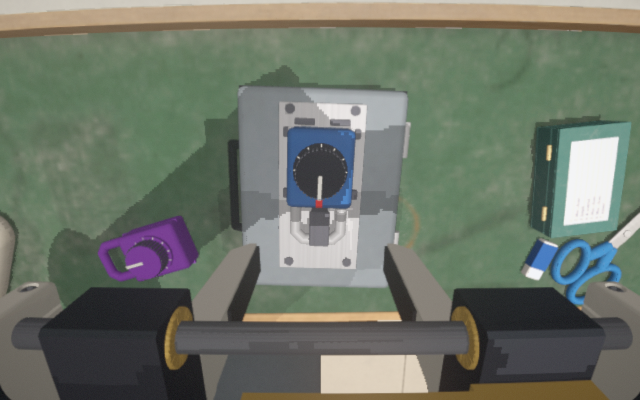

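Emit:
send_rows(
  moves=[
    {"jaw":0.5,"x":-6,"y":2,"z":-40,"rx":0,"ry":0,"rz":-1.5},
    {"jaw":0.5,"x":0,"y":0,"z":-25,"rx":0,"ry":0,"rz":0},
    {"jaw":0.5,"x":0,"y":0,"z":0,"rx":0,"ry":0,"rz":0},
  ],
)

```text
clock: 6.5
tool_pos: [0.486, -0.121, 0.0865]
tcp_rot: [0.006, 1.0, -0.019, 0.01]
ft_force: [0.4, -0.3, -0.3]
opening: 0.0697
```

```bash
python3 - <<'E'
from h import *
o=get_obs();q=o["tcp_rot"]
print(o["tool_pos"],o["opening"],"yaw",2*np.degrees(np.arctan2(q[2],q[1]))-90,R.from_quat(q,scalar_first=True).as_matrix()[:,2].round(3),o["ft_force"].round(1))
E
```

```text
[ 0.48599813 -0.12101631  0.08648218] 0.06972133467554048 yaw -92.12695657694354 [ 0.02  -0.012 -1.   ] [ 0.4 -0.3 -0.3]
```

Emit:
send_rows(
  moves=[
    {"jaw":0.5,"x":-3,"y":0,"z":-14,"rx":0.7,"ry":1.1,"rz":0},
    {"jaw":0.5,"x":-1,"y":0,"z":-9,"rx":0,"ry":0,"rz":0},
    {"jaw":-1,"x":0,"y":0,"z":0,"rx":0,"ry":0,"rz":0},
  ],
  squeeze=25,
)

```text
clock: 6.88
tool_pos: [0.4834, -0.1217, 0.0632]
tcp_rot: [-0.0, 1.0, -0.019, 0.001]
ft_force: [0.7, 0.8, -0.3]
opening: 0.0635
```

Emit:
send_rows(
  moves=[
    {"jaw":-1,"x":0,"y":0,"z":0,"rx":0,"ry":0,"rz":0},
    {"jaw":-1,"x":0,"y":0,"z":0,"rx":0,"ry":0,"rz":0},
    {"jaw":-1,"x":0,"y":0,"z":0,"rx":0,"ry":0,"rz":0},
  ],
)

```text
clock: 7.25
tool_pos: [0.4837, -0.1215, 0.0639]
tcp_rot: [-0.0, 1.0, -0.019, 0.002]
ft_force: [0.2, -0.2, -1.6]
opening: 0.0452
```

```bash
python3 - <<'E'
from h import *
o=get_obs();q=o["tcp_rot"]
print(o["tool_pos"],o["opening"],"yaw",2*np.degrees(np.arctan2(q[2],q[1]))-90,R.from_quat(q,scalar_first=True).as_matrix()[:,2].round(3),o["ft_force"].round(1))
E
```

```text
[ 0.48374127 -0.12151611  0.06387579] 0.04523364134047383 yaw -92.13549610820107 [ 0.003  0.    -1.   ] [ 0.2 -0.2 -1.6]
```

Emit:
send_rows(
  moves=[
    {"jaw":-1,"x":-5,"y":0.2,"z":0,"rx":0,"ry":0,"rz":0},
    {"jaw":-1,"x":-5,"y":0.2,"z":0,"rx":0,"ry":0,"rz":0},
    {"jaw":-1,"x":-5,"y":0.2,"z":0,"rx":0,"ry":0,"rz":0},
    {"jaw":-1,"x":-4,"y":0.1,"z":0,"rx":0,"ry":0,"rz":0},
    {"jaw":-1,"x":-1,"y":0,"z":0,"rx":0,"ry":0,"rz":0},
  ],
)

```text
clock: 7.88
tool_pos: [0.4671, -0.1209, 0.0644]
tcp_rot: [0.001, 1.0, -0.018, 0.006]
ft_force: [4.9, 0.3, -5.6]
opening: 0.0452
```

```bash
python3 - <<'E'
from h import *
o=get_obs();q=o["tcp_rot"]
print(o["tool_pos"],o["opening"],o["ft_force"].round(1),R.from_quat(q,scalar_first=True).as_matrix()[:,2].round(3))
E
```

```text
[ 0.4670975  -0.12092759  0.06444358] 0.045161352272958435 [ 4.9  0.3 -5.6] [ 0.012 -0.002 -1.   ]
```

Emit:
send_rows(
  moves=[
    {"jaw":-1,"x":-4,"y":0,"z":0,"rx":0,"ry":0,"rz":0},
    {"jaw":-1,"x":-4,"y":0,"z":0,"rx":0,"ry":0,"rz":0},
    {"jaw":-1,"x":-3,"y":0,"z":0,"rx":0,"ry":0,"rz":0},
    {"jaw":-1,"x":-3,"y":0,"z":0,"rx":0,"ry":0,"rz":0},
  ],
)

```text
clock: 8.38
tool_pos: [0.4674, -0.121, 0.066]
tcp_rot: [0.004, 1.0, -0.017, 0.019]
ft_force: [8.5, 0.9, -7.9]
opening: 0.0449
```

```bash
python3 - <<'E'
from h import *
o=get_obs();q=o["tcp_rot"]
print(o["tool_pos"],o["opening"],o["ft_force"].round(1),R.from_quat(q,scalar_first=True).as_matrix()[:,2].round(3))
E
```

```text
[ 0.46738782 -0.12102357  0.06600833] 0.04492692413035705 [ 8.5  0.9 -7.9] [ 0.037 -0.009 -0.999]
```

Emit:
send_rows(
  moves=[
    {"jaw":0.5,"x":0,"y":0,"z":0,"rx":0,"ry":0,"rz":0},
    {"jaw":0.5,"x":0,"y":0,"z":0,"rx":0,"ry":0,"rz":0},
    {"jaw":0.5,"x":0,"y":0,"z":30,"rx":0.5,"ry":2.1,"rz":0},
    {"jaw":0.5,"x":0,"y":0,"z":50,"rx":0,"ry":0,"rz":0},
    {"jaw":0.5,"x":25,"y":0,"z":30,"rx":0,"ry":0,"rz":0},
  ],
)

```text
clock: 9.0
tool_pos: [0.4826, -0.1209, 0.1768]
tcp_rot: [-0.002, 1.0, -0.019, -0.01]
ft_force: [0.9, -0.6, 0.1]
opening: 0.0699
```

```bash
python3 - <<'E'
from h import *
o=get_obs();q=o["tcp_rot"];m=camera_model("wrist");im=camera("wrist")
cv2.imwrite("pics/w4.png",im[:,:,::-1])
print(o["tool_pos"],o["opening"],"yaw",2*np.degrees(np.arctan2(q[2],q[1]))-90,R.from_quat(q,scalar_first=True).as_matrix()[:,2].round(3))
look(im,m)
E
```

```text
[ 0.48256008 -0.12088583  0.17677058] 0.06989702585362194 yaw -92.23233406020681 [-0.019  0.005 -1.   ]
body rect mm [ 527.9 -122.9] [47.7 56.2] 87.8
red [ 501.36764667 -121.89330916   83.        ] 39
white [ 518.47823753 -122.50418747  102.        ] 85 dir deg -2.464732
```

View pics/w4.png

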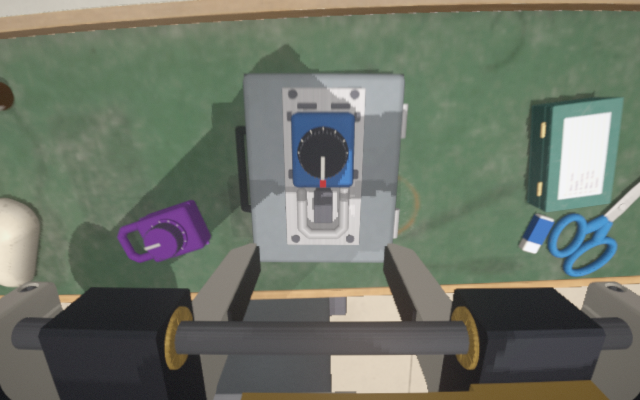

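Emit:
send_rows(
  moves=[
    {"jaw":0.6,"x":25,"y":-1,"z":0,"rx":0,"ry":0,"rz":0},
    {"jaw":0.6,"x":18,"y":0,"z":-30,"rx":-0.3,"ry":-1.1,"rz":0},
    {"jaw":0.6,"x":0,"y":0,"z":-35,"rx":0,"ry":0,"rz":0},
    {"jaw":0.6,"x":0,"y":0,"z":0,"rx":0,"ry":0,"rz":0},
  ],
  squeeze=35,
)

```text
clock: 9.55
tool_pos: [0.5305, -0.1228, 0.114]
tcp_rot: [0.001, 1.0, -0.018, 0.004]
ft_force: [-0.1, 0.9, 1.3]
opening: 0.0745
```

```bash
python3 - <<'E'
from h import *
o=get_obs();q=o["tcp_rot"]
print(o["tool_pos"],o["opening"],"yaw",2*np.degrees(np.arctan2(q[2],q[1]))-90,R.from_quat(q,scalar_first=True).as_matrix()[:,2].round(3),o["ft_force"].round(1))
E
```

```text
[ 0.53050375 -0.12284073  0.11397179] 0.07449983413091646 yaw -92.04260863017245 [ 0.008 -0.003 -1.   ] [-0.1  0.9  1.3]
```

Emit:
send_rows(
  moves=[
    {"jaw":0.6,"x":-5,"y":0.5,"z":-25,"rx":0,"ry":0.5,"rz":0},
    {"jaw":0.6,"x":-1,"y":0,"z":-26,"rx":0,"ry":0,"rz":0},
    {"jaw":0.6,"x":0,"y":0,"z":0,"rx":0,"ry":0,"rz":0},
  ],
)

```text
clock: 9.93
tool_pos: [0.5242, -0.124, 0.0651]
tcp_rot: [0.002, 1.0, -0.019, 0.001]
ft_force: [0.2, -0.1, 0.0]
opening: 0.0744
```

```bash
python3 - <<'E'
from h import *
o=get_obs();q=o["tcp_rot"]
print(o["tool_pos"],o["opening"],"yaw",2*np.degrees(np.arctan2(q[2],q[1]))-90,R.from_quat(q,scalar_first=True).as_matrix()[:,2].round(3),o["ft_force"].round(1))
E
```

```text
[ 0.52415224 -0.12397225  0.06513648] 0.07440635450398314 yaw -92.13980008059544 [ 0.002 -0.004 -1.   ] [ 0.2 -0.1  0. ]
```

Emit:
send_rows(
  moves=[
    {"jaw":0.6,"x":2,"y":1,"z":-4,"rx":0,"ry":0,"rz":0},
    {"jaw":-1,"x":0,"y":0,"z":0,"rx":0,"ry":0,"rz":0},
    {"jaw":-1,"x":0,"y":0,"z":0,"rx":0,"ry":0,"rz":0},
    {"jaw":-1,"x":0,"y":0,"z":0,"rx":0,"ry":0,"rz":0},
    {"jaw":-1,"x":0,"y":0,"z":0,"rx":0,"ry":0,"rz":0},
  ],
  squeeze=35,
)

```text
clock: 10.55
tool_pos: [0.5284, -0.1238, 0.065]
tcp_rot: [0.002, 1.0, -0.019, 0.004]
ft_force: [1.1, 0.7, -2.4]
opening: 0.0497
```

Emit:
send_rows(
  moves=[
    {"jaw":-1,"x":0,"y":0,"z":3,"rx":0,"ry":0,"rz":0},
    {"jaw":-1,"x":0,"y":0,"z":6,"rx":0,"ry":0,"rz":0},
    {"jaw":-1,"x":0,"y":0,"z":8,"rx":0,"ry":0,"rz":0},
  ],
)

```text
clock: 10.92
tool_pos: [0.5274, -0.1229, 0.0813]
tcp_rot: [0.002, 1.0, -0.018, 0.002]
ft_force: [-0.5, -0.1, -4.3]
opening: 0.0498
```

```bash
python3 - <<'E'
from h import *
o=get_obs();q=o["tcp_rot"]
print(o["tool_pos"],o["opening"],R.from_quat(q,scalar_first=True).as_matrix()[:,2].round(3),o["ft_force"].round(1),o["wrist_torque"].round(2))
E
```

```text
[ 0.52743852 -0.12287997  0.0813023 ] 0.049786499617978076 [ 0.005 -0.004 -1.   ] [-0.5 -0.1 -4.3] [-0.05  0.1  -0.02]
```

Emit:
send_rows(
  moves=[
    {"jaw":-1,"x":0,"y":0,"z":20,"rx":0,"ry":0,"rz":0},
    {"jaw":-1,"x":0,"y":0,"z":25,"rx":0,"ry":0,"rz":0},
    {"jaw":-1,"x":0,"y":0,"z":25,"rx":0,"ry":0,"rz":0},
    {"jaw":-1,"x":0,"y":0,"z":25,"rx":0,"ry":0,"rz":0},
    {"jaw":-1,"x":0,"y":0,"z":15,"rx":0,"ry":0,"rz":0},
  ],
)

```text
clock: 11.55
tool_pos: [0.5227, -0.1221, 0.1948]
tcp_rot: [0.001, 1.0, -0.019, -0.002]
ft_force: [0.3, -0.3, -3.9]
opening: 0.0496
```

Emit:
send_rows(
  moves=[
    {"jaw":-1,"x":0,"y":0,"z":0,"rx":0,"ry":0,"rz":0},
    {"jaw":-1,"x":0,"y":0,"z":0,"rx":0,"ry":0,"rz":0},
    {"jaw":-1,"x":0,"y":0,"z":0,"rx":0,"ry":0,"rz":0},
  ],
)

```text
clock: 11.92
tool_pos: [0.5215, -0.1216, 0.194]
tcp_rot: [0.0, 1.0, -0.019, -0.003]
ft_force: [-0.3, -0.2, -4.7]
opening: 0.0494
```

```bash
python3 - <<'E'
from h import *
o=get_obs();q=o["tcp_rot"]
print(o["tool_pos"],o["opening"],R.from_quat(q,scalar_first=True).as_matrix()[:,2].round(3),o["ft_force"].round(1),o["wrist_torque"].round(2),abs(o["dq"]).max())
w=camera("wrist")[:,:,::-1];s=camera("side")[:,:,::-1]
H=np.zeros((600,640,3),np.uint8);H[:260]=w[:260];H[260:580,:480]=cv2.resize(s[120:280,220:460],None,fx=2,fy=2)
cv2.imwrite("pics/w5.png",H)
E
```

```text
[ 0.52152468 -0.12155272  0.19401675] 0.04936593318654045 [-0.006 -0.    -1.   ] [-0.3 -0.2 -4.7] [-0.    0.11  0.04] 0.013523230566632334
```

View pics/w5.png

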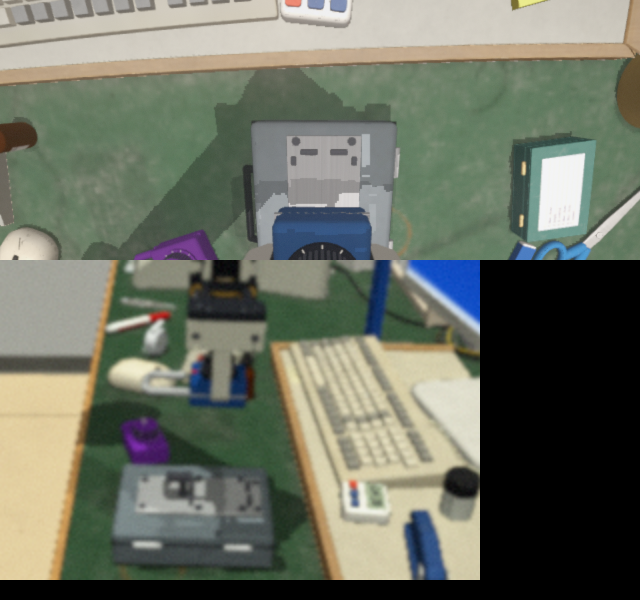

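The lock is held level, with its shackle extended (left of the lock at about (165,380)). The nest and hook are empty, and the case and bystanders haven't moved. Handing in.

```bash
python3 -c "
from workcell import *
print(sign_off())"
```

```text
the job is handed in; nothing more can be done
None
```

I opened the padlock, lifted it off the staple and handed the job in with it held in the gripper, at about 12 s of the 64 s allowed. `sign_off` gives no verdict.

- **Dial:** I turned it clockwise two 30° clicks, from about 60°. After letting go, the white line pointed at the red mark to within about 2°.
- **Shackle:** I pinched both legs and pulled about 16.5 mm until it stopped firmly at roughly 8 N. The next picture showed the bow clear of the hook, with the lock still in its nest.
- **Lift:** I gripped the lock body by its y sides at 35 N and raised it straight up without snagging.

**Last checks:**
- The tool tip was at 194 mm, which puts the lock's centre at roughly 195–200 mm above the desk.
- The tool was within 0.01 rad of vertical, and the arm was nearly still.
- The wrist carried about 4.5 N, consistent with the lock's weight.
- The gripper opening was 49.4 mm on the 50 mm body.
- The last picture showed the shackle still out, the nest empty and no sign of the case or the visible bystanders having moved. I only checked the bystanders by eye, and that picture did not show the eraser clearly.

No check failed. Small sideways drifts of 4–8 mm during the moves were corrected before each grip.

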